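Weigh the tin of screws on the hand spring scale

ROBOT

A 6-joint arm with a two-finger parallel gripper is mounted at the origin on a cart in front of the work surface, level with it; the furniture and walls round the work are solid. World frame = base frame: x ahead of the robot, y to its left, z up, the work surface at z = 0. Lengths are in m, angles in degrees, forces in N, time in s.
With the tool pointing down it reaches from about 0.4 to 0.825 m from the base axis. Payload 7 kg.
Tool frame: the origin (TCP) lies on the centre line of the jaws, within the pads' length; the fingertips stand 14 mm ahead of it and the grasp point (between the pads) lies 5 mm behind it; z points along the fingers, y is the line along which they close (so a half turn about z gives the same grasp; the last joint's range is limited). The gripper opens to 88 mm and grips with 3 to 60 N. Pads are 19 mm wide; open, the fingers measure 130 mm over their backs; the gripper's body (78 mm by 193 mm) begins 47 mm behind the grasp point.
Start: joints at [86.694, 20.546, 0.682, 0, -70.136, -16.507], TCP at [0.229, 0.635, 0.241] pointing down, gripper open.
Joint ranges: [-176.03, 176.03], [-82.01, 121.73], [-58.28, 71.71], [-173.87, 95.51], [-174.79, -0.11], [-173.66, 173.66]. Speed limits (degrees/s): [136.94, 136.94, 172.46, 180, 180, 180].

INTERFACE

Orientations are given as [roll, pitch, yaw] about the fixed x, y, z axes, in that order (R = Rz(yaw) Ry(pitch) Rx(roll)).
In Python, from plant import r gives the robot as it stands.
- The arm moves only by the tool send_rows, never from a script. Its argument "steps" is a list of rows, each an object with "dp": the shift along the tool's x, y, z in mm, a list of three; "roll": the turn about the tool's z in rad; "jaw": the opening in per cent of the stroke, from 0 (shut) to 100 (fully open). In form: [{"dp": [tx, ty, tz], "roll": roll, "jaw": jaw}, ...]. A call has 1 to 5 rows; each row is the pose to reach, as a shift and turn from the pose commanded when the call began, along the tool's axes at that moment; what a row does not reach only later rows make up. A row lasts 1/8 s, in which the tool goes at most 62.5 mm and 10.7 degrees, less where a joint would pass 70% of its speed; a pose out of reach is approached as far as the arm can. A call with a gripper value outside its range is refused whole. The fingers move at their own pace and stop on an object; "newtons" is the grip in N (left out, the last holds). Time passes only in rows, so rows that repeat a pose let the fingers close. It gives the time, the measured TCP pose, the force, the opening and the grip force at its end, in the units of the state.
- r.get_state(): the state, without advancing time (a new reading comes with each control period).
- r.capture(name): name is "scene" or "side" or "wrist"; returns a dict with "image" (420x560x3 uint8, blue, green, red), "K" (3x3 intrinsics, pixels), "rvec" (rotation vector, rad) and "tvec" (3), from world to camera coordinates, as OpenCV has them. Camera axes: x right, y down, z forward; pixel columns grow to the right and rows downward; lengths in m; the calibration is good to about 2 mm. A picture is of the moment at which its call begins. There is no depth.
- r.close_job(): hands the job in; it is judged then, once.
The state is a dict: "time_s": time; "joints": joint angles; "qd": joint speeds; "joint_torque": joint torques, N m; "tcp_pos": TCP position; "eef_rot": TCP orientation; "contact_force": force on the tool from outside, world axes, zero at the start; "moment": the same for the moment, N m; "gripper_width": finger opening in m; "gripper_force": force on a finger pad.
Only numpy, scipy, OpenCV 4.12 (cv2) and the standard library are available. Lean on these libraries where they do the work, as an engineer would, in place of code of your own. Each camera call takes 0.05 s, during which the arm holds its last target. There are 200 camera calls.

TASK

Weigh the tin of screws that has the wire handle: take the spring scale out of its rack, hook it under the handle and raise it slowly until the tin hangs free and still for a second or two, half a centimetre to a centimetre off the bench, so gently that the drag pointer is not thrown past the true reading. Then set the tin down softly where it stood, unhook it and put the scale back in its rack with the drag pointer left showing the weight. Do not touch the tin by hand, do not run the scale to its end stop and leave everything else alone.

Things in the scene. Friction and masses are not known exactly. Their poses are not given: they have to be found in the camera images.
- rack: Dark steel bracket fixed to the bench, left or right of the robot, yaw up to 0.4 rad. Base 105 x 76 x 8 mm; back post at x = 37 to 45 mm; on it a fork plate 6 mm thick, top 175 mm above the bench: two prongs along x, slot between them 33 mm wide (y), open at the -x end (prong tips at x = -35 mm), closed at x = +14 mm. Origin: middle of the base's underside.
- rack_seat (a point): Point on the rack's axis at the level of the fork's top, 175 mm above the bench: the scale is home when its origin is here, its collar resting on both prongs and its axes parallel to the rack's.
- scale: Hand spring scale, 0.11 kg, hanging upright in the fork, axes parallel to the rack's. Origin: middle of the underside of its black collar (22 x 46 x 6 mm in x, y, z), which rests on the prongs. Below it an aluminium housing 14 x 28 x 100 mm with two pointers on its -x face (out to x = -11 mm). Take it out by raising it some mm, drawing it along the rack's -x clear of the prongs, then lifting.
- scale_grip (a point): Middle of the scale's solid black grip, 30 mm above the scale's origin. The grip is 12 mm thick (x), 40 mm wide (y) and reaches from 6 to 50 mm above the scale's origin; take it across its thickness, fingers on its +x and -x faces.
- hook_bowl (a point): Lowest point of the inside of the hook, on the scale's axis, 148 mm below the scale's origin at rest (more as the spring stretches). Hook of 4.4 mm wire in the scale's x-z plane, bowl 20 mm, mouth to +x: tip at x = +14.5 mm, its top 14 mm above this point; stem back on the axis 34 mm above it. A wire entering along the scale's -x, 24 mm above this point, passes over the tip and under the stem.
- plunger (a joint): Stretch of the scale's spring in m, 0 unloaded to 0.070 at the end stop. The hook starts to move at about 0.2 N of load and then moves 10 mm for each 0.7 N, lightly damped (it bounces at 2 to 4 Hz under the tin).
- drag (a joint): Drag pointer (maximum indicator) in m of spring stretch, 0 at the start. The spring's own pointer pushes it along and it stays, by friction, at the largest stretch reached.
- flag_mark (a point): Lower edge of the spring's own pointer (dark), which moves with the hook.
- drag_mark (a point): Upper edge of the brass drag pointer; it coincides with flag_mark when the two pointers touch, so the distance between the two is how far the reading was overshot (10 mm = 0.7 N).
- tin: Round tin of screws, 75 mm across, 22 mm high, hidden mass 0.14 to 0.44 kg, on the bench left or right, yaw up to 0.4 rad. Origin: middle of its underside. Over it stands a stiff handle (bail) of 4 mm steel wire in the tin's y-z plane: legs at y = +-39 mm up to 40 mm height, then an arch with a small peak in the middle. The tin's x axis is square to the bail, whose two sides are alike.
- bail_crown (a point): Underside of the handle's peak, on the tin's axis, 83 mm above the tin's underside; the hook's bowl bears here. The wire slopes down steeply for 9 mm either side of it, so the hook centres itself.
- plain_tin: The same tin of screws without a wire handle, 75 x 75 x 22 mm; a bystander.
- tape: Roll of black tape, 78 mm across, 19 mm high, lying flat; a bystander.
- cutters: Side cutters with orange handles, 141 mm long; a bystander.
- motor: Small gear motor lying on its side, 44 mm high; a bystander.
- yellow_driver: Screwdriver with a yellow handle, 148 mm long; a bystander.
- board: Green circuit board, 100 x 70 x 19 mm; a bystander.
Things that resemble listed ones, but are neither listed nor needed, are in the scene too. There is more than one size of the scale; the job needs the smaller.

How it is judged (in metres and radians):
On the way, in this order (a step that is already met when the one before it is completed fails the run):
1. the scale has been drawn out of the rack's fork (horizontal distance between scale and rack_seat above 0.06 m and height (world z) of scale above 0.12 m), for 0.1 s.
2. the tin hangs from the scale alone, still and level, its underside 3 to 13 mm above the bench, with the drag pointer within 2.5 mm (0.18 N) of the spring's own pointer, for 1 s (height (world z) of tin between 0.003 and 0.013 m and angle between tin's own z axis and vertical below 0.06 rad and distance between hook_bowl and bail_crown below 0.008 m and contact force between scale and tin above 0.8 N and value of joint plunger above 0.01 m and distance between flag_mark and drag_mark below 0.0025 m and linear speed of tin below 0.03 m/s), for 1 s.
3. the tin stands on the bench again, unhooked (height (world z) of tin below 0.003 m and angle between tin's own z axis and vertical below 0.05 rad and distance between hook_bowl and bail_crown above 0.03 m and contact force between scale and tin below 0.05 N), for 0.2 s.
At the end, for the whole second after the job is handed in: The tin stands upright, at rest, within 50 mm of where it stood; the scale hangs at rest in the fork, collar on both prongs, within 10 mm of the seat, upright, square within 0.15 rad, its spring unloaded, the drag pointer still showing the weight (over 10 mm of stretch) (height (world z) of tin below 0.003 m and angle between tin's own z axis and vertical below 0.05 rad and distance of tin from where it was at the start of the episode below 0.05 m and linear speed of tin below 0.02 m/s and distance between scale and rack_seat below 0.01 m and height (world z) of scale between 0.172 and 0.178 m and angle between scale's own z axis and vertical below 0.06 rad and angle between the x axis of scale and the x axis of rack, either way round below 0.15 rad and linear speed of scale below 0.03 m/s and value of joint plunger below 0.004 m and value of joint drag above 0.01 m); the robot touches nothing.
It fails at once if the tin is lifted more than 30 mm off the bench (height (world z) of tin above 0.03 m).
It fails at once if the scale is run to its end stop (value of joint plunger above 0.068 m).
It fails at once if the tin is rammed, dropped or pressed (over 12 N on it) or tipped (over 0.4 rad) (contact force between tin and anything else above 12 N or angle between tin's own z axis and vertical above 0.4 rad).
It fails at once if the robot's hand touches the tin (contact force between any of the fingers, the arm and tin above 0.5 N).
It fails at once if a bystander is pushed more than 25 mm (distance of any of plain_tin, tape, cutters, motor, yellow_driver, board from where it was at the start of the episode above 0.025 m).
It also fails if it takes over 67 s, if anything falls off the work surface, if the arm or the gripper's body presses on something with over 40 N, if the wrist force passes 120 N, or if a joint passes its speed limit or range.

## Working session

There is one attempt and no reset: what is moved stays moved. The work goes in short steps, Python scripts to look and compute and a tool call to move; the robot and the scene stay as the last step left them, time stands still between calls to the robot, and variables do not carry over. Pictures are saved under pics/ and viewed, at most 10 in all, crops included, and the job is handed in when it is done.

Besides the shell and the picture viewer there is one more tool, called as name(argument=value, ...), one argument or row to a line, values as JSON. send_rows: Moves the arm, as the interface text tells. Its arguments: {"type":"object","properties":{"steps":{"type":"array","items":{"type":"object","properties":{"dp":{"type":"array","items":{"type":"number"}},"roll":{"type":"number"},"jaw":{"type":"number"}}}},"newtons":{"type":"number"}},"required":["steps"]}

```bash
ls; mkdir -p pics
python3 - <<'E'
from plant import r
import cv2,numpy as np,json
for n in ("scene","side","wrist"):
    c=r.capture(n); cv2.imwrite(f"pics/{n}0.png",c["image"]); 
    R=cv2.Rodrigues(np.array(c["rvec"],float))[0]; print(n,np.array(c["K"]).round(1).tolist(),(-R.T@np.array(c["tvec"]).ravel()).round(3),R[2].round(3))
s=r.get_state(); print(s)
a=cv2.imread("pics/scene0.png")
cv2.imwrite("pics/scene0b.png",cv2.resize(a,(800,600),interpolation=cv2.INTER_CUBIC))
a=cv2.imread("pics/side0.png")
cv2.imwrite("pics/side0b.png",cv2.resize(a,(800,600),interpolation=cv2.INTER_CUBIC))
E
```

```text
pics
scene [[411.5, 0.0, 279.4], [0.0, 411.5, 218.5], [0.0, 0.0, 1.0]] [-0.178 -0.506  0.703] [ 0.698  0.491 -0.522]
side [[414.3, 0.0, 280.3], [0.0, 414.3, 203.8], [0.0, 0.0, 1.0]] [ 0.096 -0.758  0.937] [ 0.377  0.645 -0.665]
wrist [[360.1, 0.0, 278.2], [0.0, 360.1, 209.8], [0.0, 0.0, 1.0]] [0.29  0.613 0.383] [-0.23  0.08 -0.97]
{'time_s': 0.15, 'joints': array([ 8.66937935e+01,  2.05841127e+01,  6.46348070e-01, -1.34204576e-02,
       -7.01350843e+01, -1.65073506e+01]), 'qd': array([-0.07774913, -0.03364514,  0.21428929,  0.0543158 , -0.03327372,
       -0.09188848]), 'joint_torque': array([-1.98152949e-03, -5.83275783e+01,  2.93286270e+01,  7.00115427e+00,
        8.77367769e-03, -1.11890590e-04]), 'tcp_pos': array([0.22870577, 0.63471355, 0.23982191]), 'eef_rot': array([ 1.79926569e+02, -8.60320558e-03, -1.98181199e+01]), 'contact_force': array([0.15404598, 0.12470163, 0.06933012]), 'moment': array([-0.02893202,  0.0450951 , -0.05293022]), 'gripper_force': 0.0, 'gripper_width': 0.08738750546473248}
```

View pics/scene0b.png

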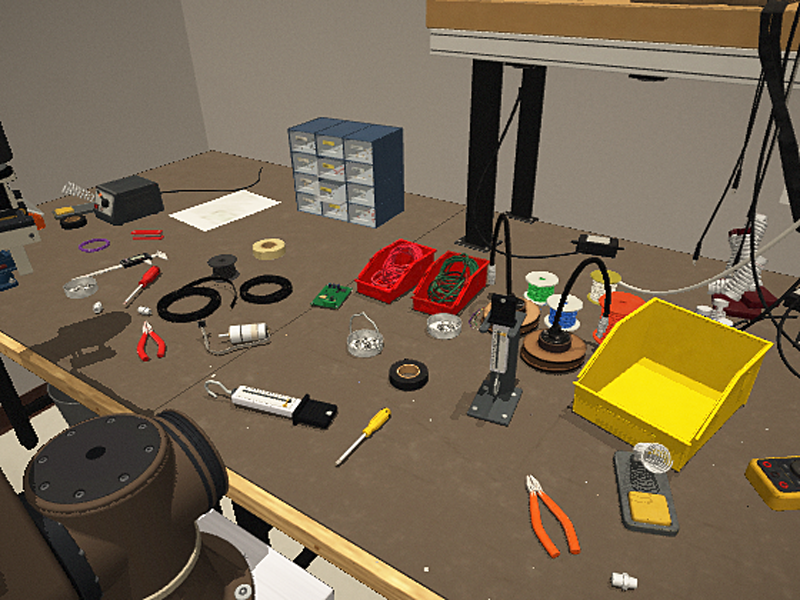

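View pics/side0b.png

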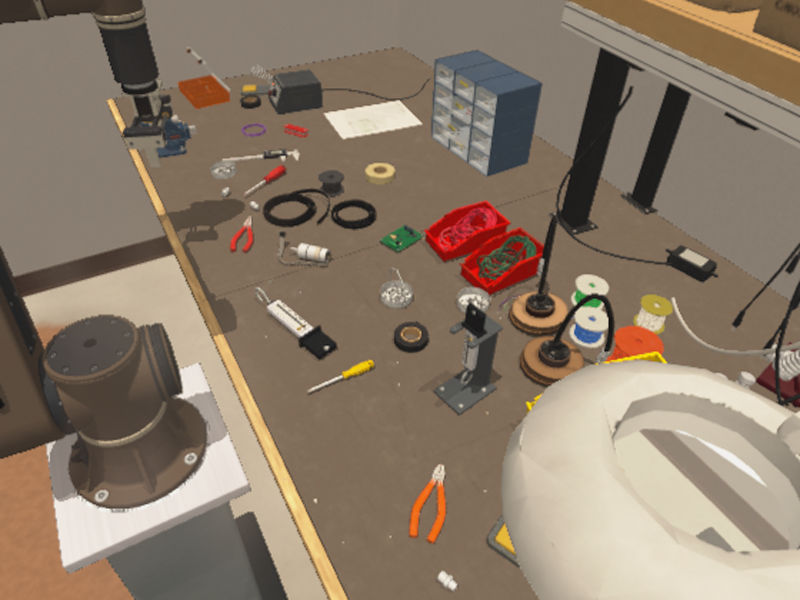

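Scene view (800 px wide): the rack with the scale is at (497,340). The larger scale lying on the bench at (270,405) is a lookalike. For the tin, the one with the wire bail is at (365,340), and (443,325) and (80,288) have no handle. I choose the racked scale and the tin at (365,340), and check both in one close crop.

Run:
```python
import cv2,numpy as np
a=cv2.imread("pics/scene0.png"); b=cv2.imread("pics/side0.png")
def crop(im,x,y,w,h,W,H): return cv2.resize(im[y:y+h,x:x+w],(W,H),interpolation=cv2.INTER_CUBIC)
# scale 5 : 80x60 -> 400x300 ; 
o=np.zeros((600,800,3),np.uint8)
o[:,:400]=crop(a,305,190,80,120,400,600)      # rack scene, x5
o[:300,400:]=crop(a,230,205,80,60,400,300)     # tin scene x5
o[300:,400:]=crop(b,285,205,80,60,400,300)   # rack side x5 
cv2.imwrite("pics/crop1.png",o)
o=np.zeros((600,800,3),np.uint8)
o[:,:400]=crop(b,290,195,80,120,400,600)
o[:300,400:]=crop(b,240,175,80,60,400,300)
cv2.imwrite("pics/crop2.png",o)
```

```text
(no output)
```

View pics/crop1.png

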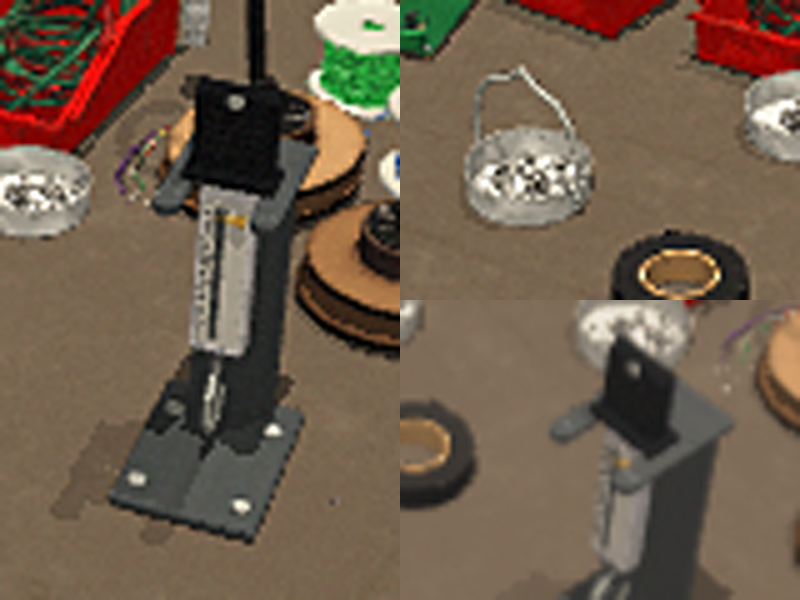

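View pics/crop2.png

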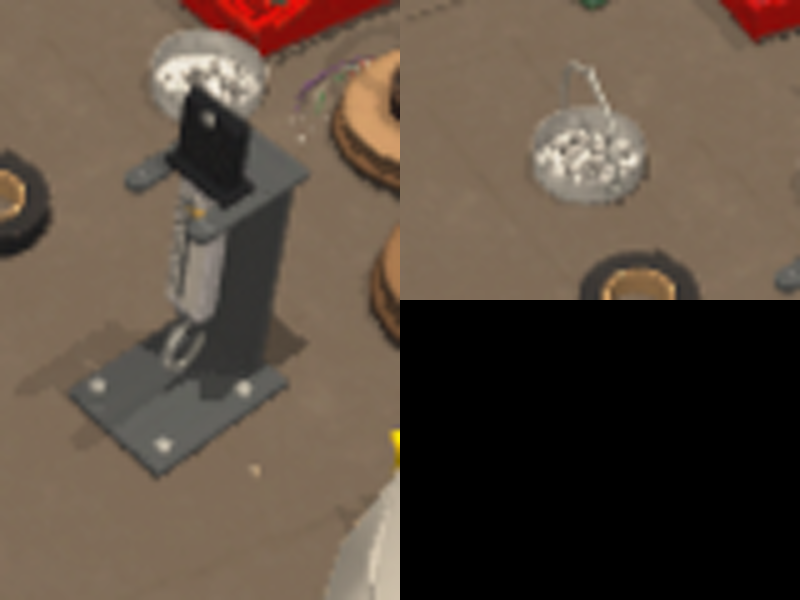

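Crops confirm both choices. The racked scale has a black grip, a brass drag pointer and a hook under it. The base corners in the scene crop are (110,495), (255,537) and (302,415). The tin's bail peak is at (520,68) in the scene crop and (580,65) in the side crop. Next I triangulate.

```bash
cat > h.py <<'E'
import cv2,numpy as np
def ray(c,p):
    R=cv2.Rodrigues(np.array(c["rvec"],float))[0]; t=np.array(c["tvec"],float).ravel()
    d=R.T@np.linalg.inv(np.array(c["K"]))@np.array([p[0],p[1],1.]); return -R.T@t,d/np.linalg.norm(d)
def plane(c,p,z):
    o,d=ray(c,p); return o+d*(z-o[2])/d[2]
def tri(c1,p1,c2,p2):
    o1,d1=ray(c1,p1);o2,d2=ray(c2,p2)
    s=np.linalg.lstsq(np.c_[d1,-d2],o2-o1,rcond=None)[0]
    a=o1+s[0]*d1;b=o2+s[1]*d2; return (a+b)/2,np.linalg.norm(a-b)
def proj(c,X): return cv2.projectPoints(np.array(X,float).reshape(-1,1,3),np.array(c["rvec"],float),np.array(c["tvec"],float),np.array(c["K"]),None)[0].reshape(-1,2)
E
python3 - <<'E'
from plant import r
from h import *
import pickle
np.set_printoptions(precision=4,suppress=True)
A=r.capture("scene");B=r.capture("side")
pickle.dump((A,B),open("cams.pkl","wb"))
f=lambda x,y,ox,oy:((x+.5)/5-.5+ox,(y+.5)/5-.5+oy)
S=lambda x,y:f(x,y,305,190); D=lambda x,y:f(x,y,290,195)
for n,p,q in (("left",(110,495),(72,395)),("front",(255,537),(158,472)),("right",(302,415),(288,378))):
    print(n,plane(A,S(*p),.008),plane(B,D(*q),.008),tri(A,S(*p),B,D(*q)))
print("fork corner",plane(A,S(315,150),.175),plane(B,D(308,175),.175))
print("screwgrip",tri(A,S(236,101),B,D(208,118)))
P,e=tri(A,f(120,68,230,205),B,f(180,65,240,175));print("peak",P,e)
# tin bottom outlines
for nm,c,ox,oy,pts in (("A",A,230,205,[(68,195),(130,226),(188,195)]),("B",B,240,175,[(135,180),(190,203),(245,180)])):
    print(nm,[plane(c,f(x,y,ox,oy),0) for x,y in pts])
for nm,p in (("legL top",(80,85)),("legR",(173,135))): print(nm,plane(A,f(*p,230,205),.04),plane(A,f(*p,230,205),.06))
E
```

```text
left [ 0.536  -0.1431  0.008 ] [ 0.5358 -0.149   0.008 ] (array([ 0.5392, -0.1431,  0.003 ]), np.float64(0.004611536633560719))
front [ 0.5475 -0.2176  0.008 ] [ 0.5491 -0.2171  0.008 ] (array([ 0.5499, -0.2164,  0.0061]), np.float64(0.0008156360210037754))
right [ 0.647  -0.1974  0.008 ] [ 0.6514 -0.1977  0.008 ] (array([ 0.6551, -0.1942,  0.0015]), np.float64(0.0006742401574253307))
fork corner [ 0.6394 -0.192   0.175 ] [ 0.6408 -0.1942  0.175 ]
screwgrip (array([ 0.5877, -0.1716,  0.2214]), np.float64(0.0006839690121811137))
peak [0.5971 0.1306 0.096 ] 0.0017708369804894004
A [array([0.5859, 0.1671, 0.    ]), array([0.5808, 0.1166, 0.    ]), array([0.6247, 0.1065, 0.    ])]
B [array([0.57 , 0.142, 0.   ]), array([0.5915, 0.1051, 0.    ]), array([ 0.6347,  0.1073, -0.    ])]
legL top [0.6386 0.1965 0.04  ] [0.614  0.1753 0.06  ]
legR [0.6242 0.1153 0.04  ] [0.6    0.0966 0.06  ]
```

send_rows(
  steps=[
    {"dp": [45, 31, -8], "roll": 0.17},
    {"dp": [92, 64, -20], "roll": 0.34},
    {"dp": [141, 98, -32], "roll": 0.51},
    {"dp": [190, 132, -44], "roll": 0.68},
    {"dp": [239, 166, -56], "roll": 0.85},
  ],
)

```text
invalid input
```

```bash
cat >> h.py <<'E'
def delta(s,X,yaw=None):
    "tool-frame shift (mm) and roll (rad) from the present pose to world point X, tool yaw (deg)"
    from scipy.spatial.transform import Rotation as Ro
    R=Ro.from_euler('xyz',s["eef_rot"],degrees=True).as_matrix()
    d=R.T@(np.array(X)-s["tcp_pos"])*1e3
    ro=None if yaw is None else -np.deg2rad((yaw-s["eef_rot"][2]+180)%360-180)
    return d.round(1),ro
E
python3 - <<'E'
from plant import r
from h import *
s=r.get_state();print(s["time_s"],s["tcp_pos"],s["eef_rot"],s["joints"].round(1)); print(delta(s,(.61,.10,.30),-79))
E
```

```text
0.25 [0.22873046 0.63483837 0.24011844] [ 1.79955422e+02 -3.44563718e-03 -1.98162814e+01] [ 86.7  20.6   0.7  -0.  -70.1 -16.5]
(array([540. , 374. , -59.6]), np.float64(1.032950753217813))
```

Probably the jaw value is required in each row.

send_rows(
  steps=[
    {"dp": [45, 31, -8], "roll": 0.17, "jaw": 100},
    {"dp": [92, 64, -20], "roll": 0.34, "jaw": 100},
    {"dp": [141, 98, -32], "roll": 0.51, "jaw": 100},
    {"dp": [190, 132, -44], "roll": 0.68, "jaw": 100},
    {"dp": [239, 166, -56], "roll": 0.85, "jaw": 100},
  ],
)

```text
time_s: 0.88
tcp_pos: [0.3981, 0.3961, 0.2971]
eef_rot: [-180.0, 0.0, -68.8]
contact_force: [1.6, -0.2, -0.0]
gripper_width: 0.0874
gripper_force: 0.0
```

Run:
```python
from plant import r
from h import *
s=r.get_state();print(s["time_s"],s["tcp_pos"],s["eef_rot"],s["joints"].round(1)); print(delta(s,(.61,.10,.30),-79))
```

```text
0.875 [0.39814181 0.39612318 0.29712904] [-1.79980837e+02  1.40651012e-02 -6.88130292e+01] [ 64.8   8.   -8.7   0.  -73.3 -43.6]
(array([352.7, -90.5,  -2.9]), np.float64(0.17779618171022554))
```

send_rows(
  steps=[
    {"dp": [60, -15, -1], "roll": 0.1, "jaw": 100},
    {"dp": [120, -30, -2], "roll": 0.178, "jaw": 100},
    {"dp": [180, -46, -3], "roll": 0.178, "jaw": 100},
    {"dp": [240, -61, -3], "roll": 0.178, "jaw": 100},
    {"dp": [300, -77, -3], "roll": 0.178, "jaw": 100},
  ],
)

```text
time_s: 1.5
tcp_pos: [0.5798, 0.1451, 0.2998]
eef_rot: [-180.0, 0.0, -78.7]
contact_force: [0.6, 0.5, 0.7]
gripper_width: 0.0877
gripper_force: 0.0
```

send_rows(
  steps=[
    {"dp": [40, -8, 0], "roll": 0, "jaw": 100},
    {"dp": [55, -12, 0], "roll": 0, "jaw": 100},
    {"dp": [55, -12, 0], "roll": 0, "jaw": 100},
  ],
)

```text
time_s: 1.88
tcp_pos: [0.6016, 0.0947, 0.2993]
eef_rot: [180.0, 0.0, -78.8]
contact_force: [0.1, -0.0, 0.2]
gripper_width: 0.0877
gripper_force: 0.0
```

Run:
```python
from plant import r
from h import *
import pickle
s=r.get_state();print(s["time_s"],s["tcp_pos"],s["eef_rot"],s["joints"].round(1))
c=r.capture("wrist"); pickle.dump((s,c),open("w1.pkl","wb"))
cv2.imwrite("pics/w1.png",cv2.resize(c["image"],(800,600),interpolation=cv2.INTER_CUBIC))
```

```text
1.875 [0.60155812 0.09470669 0.29932519] [ 1.79980100e+02  3.23537745e-03 -7.88008045e+01] [ 27.3  12.6  -2.8  -0.  -74.7 -16.1]
```

View pics/w1.png

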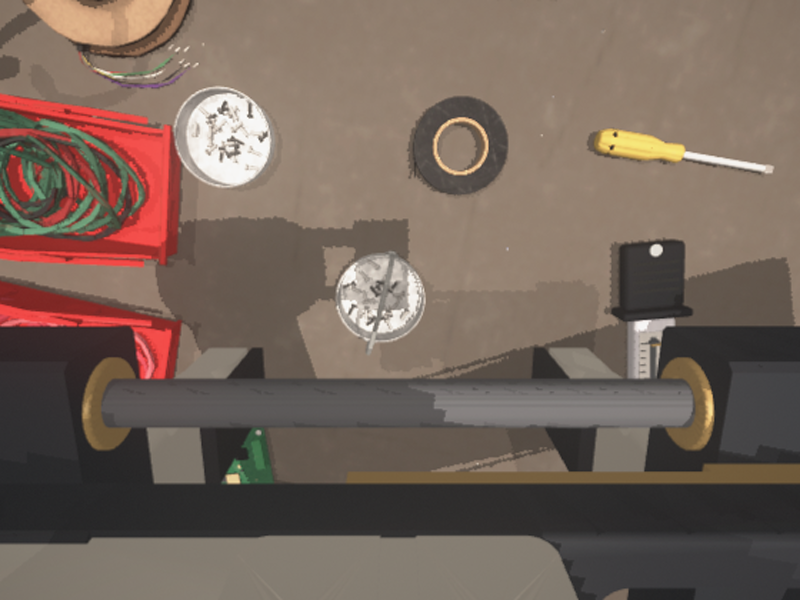

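The wrist view shows the bail tin at (381,297), its bail running from (391,252) to (370,352). The tape is at (460,146), the yellow driver at (640,145), and the lying large scale at (652,300). All are clear of the tin by more than 70 mm.

Run:
```python
from h import *
import pickle
np.set_printoptions(precision=4,suppress=True)
s,c=pickle.load(open("w1.pkl","rb")); k=560/800
f=lambda x,y:((x+.5)*k-.5,(y+.5)*k-.5)
print("cam",ray(c,(0,0))[0])
for p in ((381,253),(381,343),(336,297),(426,297),(381,297)): print(p,plane(c,f(*p),.022))
a=plane(c,f(370,352),.04); 
for z in (.005,.02,.04):
    b=plane(c,f(391,252),z); d=b-a; print(z,a,b,np.linalg.norm(d[:2]),"yaw",np.degrees(np.arctan2(d[0],-d[1])), (a+b)/2)
A,B=pickle.load(open("cams.pkl","rb"))
g=lambda x,y,ox,oy:((x+.5)/5-.5+ox,(y+.5)/5-.5+oy)
print("peak planes .087",plane(A,g(120,68,230,205),.087),plane(B,g(180,65,240,175),.087))
# bail pixels: bright thin line; print crop for later
im=c["image"][165:260,225:310]; cv2.imwrite("pics/w1c.png",cv2.resize(im,(680,600),interpolation=cv2.INTER_CUBIC)[:600])
```

```text
cam [0.614  0.0312 0.4431]
(381, 253) [0.6145 0.0982 0.022 ]
(381, 343) [0.5998 0.175  0.022 ]
(336, 297) [0.6447 0.1424 0.022 ]
(426, 297) [0.5703 0.1275 0.022 ]
(381, 297) [0.6075 0.1349 0.022 ]
0.005 [0.6079 0.1784 0.04  ] [0.6063 0.0984 0.005 ] 0.07997898040582468 yaw -1.1517014770228626 [0.6071 0.1384 0.0225]
0.02 [0.6079 0.1784 0.04  ] [0.6065 0.0961 0.02  ] 0.082276935177058 yaw -0.9344824303497766 [0.6072 0.1373 0.03  ]
0.04 [0.6079 0.1784 0.04  ] [0.6069 0.0931 0.04  ] 0.08534259883542919 yaw -0.6630590696627261 [0.6074 0.1357 0.04  ]
peak planes .087 [0.6078 0.1388 0.087 ] [0.6029 0.1415 0.087 ]
```

View pics/w1c.png

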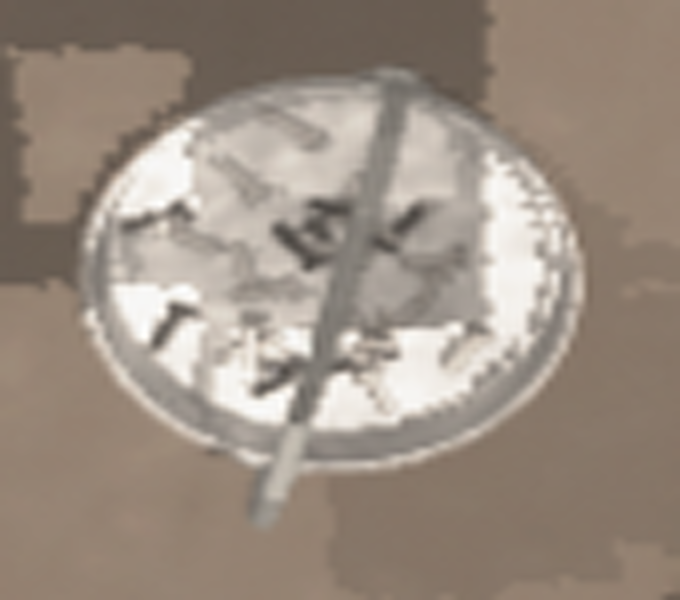

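The crop shows the bail straight, from (395,75) to (265,515), crossing the rim centre. So the tin is at about (0.607, 0.137) with yaw about 0. Next I check the goosenecks behind the rack for clearance.

Run:
```python
from h import *
import pickle
from plant import r
np.set_printoptions(precision=3,suppress=True)
A,B=pickle.load(open("cams.pkl","rb"));k=.7
f=lambda p:((p[0]+.5)*k-.5,(p[1]+.5)*k-.5)
for n,p,q in (("far base",(503,300),(545,305)),("far top",(500,215),(551,215)),("near base",(553,335),(557,345)),("near apex",(580,260),(598,298)),("near end",(605,340),(607,340))):
    print(n,*tri(A,f(p),B,f(q)))
print("bin near corner",tri(A,f((573,400)),B,f((528,405))))
s=r.get_state(); print(delta(s,(.585,-.215,.31),-79.1))
```

```text
far base [ 0.891 -0.05   0.021] 0.027724956708866603
far top [ 0.896 -0.014  0.23 ] 0.003870468030153511
near base [ 0.811 -0.188  0.036] 0.003490080502087724
near apex [ 0.846 -0.216  0.189] 0.016383144923926507
near end [ 0.894 -0.255  0.031] 0.05929446347838034
bin near corner (array([ 0.665, -0.282,  0.02 ]), np.float64(0.018910604027437824))
(array([301.3,  76.6, -10.6]), np.float64(0.006255128616608228))
```

send_rows(
  steps=[
    {"dp": [55, 14, -3], "roll": 0.006, "jaw": 100},
    {"dp": [115, 29, -6], "roll": 0.006, "jaw": 100},
    {"dp": [175, 44, -9], "roll": 0.006, "jaw": 100},
    {"dp": [235, 60, -11], "roll": 0.006, "jaw": 100},
    {"dp": [290, 74, -11], "roll": 0.006, "jaw": 100},
  ],
)

```text
time_s: 2.55
tcp_pos: [0.5857, -0.2038, 0.3113]
eef_rot: [-179.9, -0.0, -78.9]
contact_force: [0.2, 0.6, -1.0]
gripper_width: 0.0876
gripper_force: 0.0
```

send_rows(
  steps=[
    {"dp": [11, 3, 0], "roll": 0, "jaw": 100},
    {"dp": [11, 3, 0], "roll": 0, "jaw": 100},
    {"dp": [11, 3, 0], "roll": 0, "jaw": 100},
  ],
)

```text
time_s: 2.92
tcp_pos: [0.5851, -0.2132, 0.3107]
eef_rot: [-180.0, 0.0, -79.0]
contact_force: [-0.1, -0.3, -0.2]
gripper_width: 0.0875
gripper_force: 0.0
```

Run:
```python
from plant import r
from h import *
import pickle
s=r.get_state();print(s["time_s"],s["tcp_pos"],s["eef_rot"],s["joints"].round(1))
c=r.capture("wrist"); pickle.dump((s,c),open("w2.pkl","wb"))
cv2.imwrite("pics/w2.png",cv2.resize(c["image"][0:300,80:480],(800,600),interpolation=cv2.INTER_CUBIC))
```

```text
2.925 [ 0.58510444 -0.21322976  0.31069453] [-1.79982749e+02  1.02751055e-02 -7.89543713e+01] [ -2.1  13.6   0.1  -0.  -76.4  13.1]
```

View pics/w2.png

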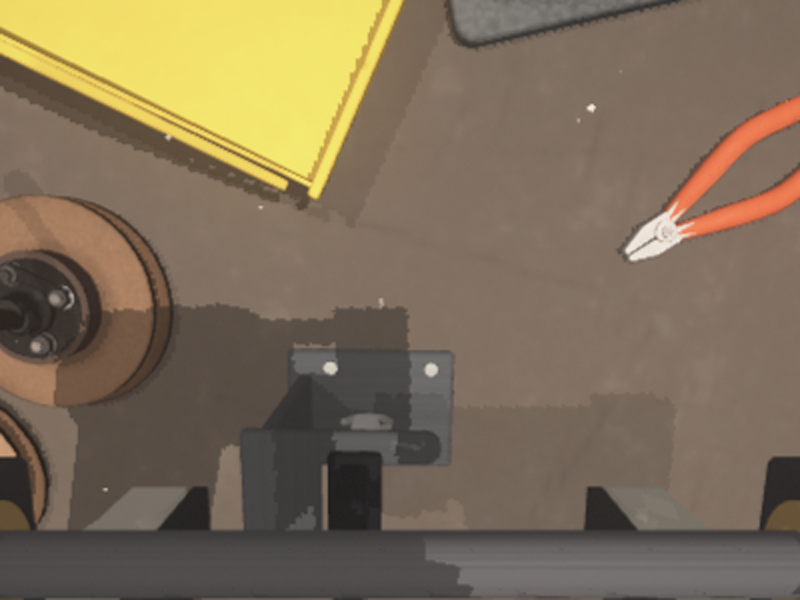

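Run:
```python
from h import *
import pickle
np.set_printoptions(precision=4,suppress=True)
s,c=pickle.load(open("w2.pkl","rb"))
f=lambda x,y:((x+.5)/2-.5+80,(y+.5)/2-.5)
g=lambda p,z:plane(c,f(*p),z)
th=np.deg2rad(90+s["eef_rot"][2]); ux=np.array([np.cos(th),np.sin(th)]);uy=np.array([-ux[1],ux[0]])
a,b,d=g((290,350),.008),g((453,351),.008),g((450,464),.008)
print("base",a,b,d,np.linalg.norm(a-b),np.degrees(np.arctan2(*(a-b)[1::-1])))
print("origin from base",b[:2]+ux*.0525+uy*.038, a[:2]-ux*.0525+uy*.038)
e=g((243,430),.175);h=g((440,432),.175);print("fork +x-y corner",e,"prong tip",h,np.linalg.norm(e-h))
p,q=g((328,452),.225),g((381,452),.225);m=(p+q)/2
print("grip",p,q,np.linalg.norm(p-q),"centre",m[:2]+uy*.02)
# grip vs at z .221
```

```text
base [ 0.65   -0.1982  0.008 ] [ 0.5501 -0.2172  0.008 ] [ 0.5364 -0.1447  0.008 ] 0.10169999575630216 10.784136969652268
origin from base [ 0.5943 -0.1699] [ 0.5912 -0.171 ]
fork +x-y corner [ 0.6437 -0.192   0.175 ] prong tip [ 0.5659 -0.2065  0.175 ] 0.07909470762381973
grip [ 0.6066 -0.2052  0.225 ] [ 0.5893 -0.2086  0.225 ] 0.01760342837624442 centre [ 0.5942 -0.1872]
```

Run:
```python
from h import *
import pickle
from plant import r
np.set_printoptions(precision=4,suppress=True)
s,c=pickle.load(open("w2.pkl","rb"))
f=lambda x,y:((x+.5)/2-.5+80,(y+.5)/2-.5)
th=np.deg2rad(11); ux=np.array([np.cos(th),np.sin(th)]);uy=np.array([-ux[1],ux[0]])
p,q=plane(c,f(328,452),.178),plane(c,f(381,452),.178);m=(p+q)/2
C=m[:2]+uy*.023
print("collar",np.linalg.norm(p-q),"scale centre",C)
print("cross-check fork corner->origin", plane(c,f(243,430),.175)[:2]-ux*.045+uy*.0275)
s=r.get_state()
for X in (C,[.592,-.171]): print(delta(s,(*X,.25),-79),delta(s,(*X,.20),-79))
```

```text
collar 0.021209347786388298 scale centre [ 0.5937 -0.1699]
cross-check fork corner->origin [ 0.5943 -0.1736]
(array([-40.8, -16.7,  60.7]), np.float64(0.00106378025628108)) (array([-40.8, -16.7, 110.7]), np.float64(0.00106378025628108))
(array([-40.1, -14.8,  60.7]), np.float64(0.00106378025628108)) (array([-40.1, -14.8, 110.7]), np.float64(0.00106378025628108))
```

send_rows(
  steps=[
    {"dp": [-20, -8, 15], "roll": 0, "jaw": 100},
    {"dp": [-40, -16, 40], "roll": 0, "jaw": 100},
    {"dp": [-40, -16, 75], "roll": 0, "jaw": 100},
    {"dp": [-40, -16, 100], "roll": 0, "jaw": 100},
    {"dp": [-40, -16, 110], "roll": 0, "jaw": 100},
  ],
)

```text
time_s: 3.6
tcp_pos: [0.5921, -0.1709, 0.1985]
eef_rot: [179.8, 0.1, -79.0]
contact_force: [0.7, -0.5, 1.6]
gripper_width: 0.0881
gripper_force: 0.0
```

send_rows(
  steps=[
    {"dp": [0, 0, 0], "roll": 0, "jaw": 60},
    {"dp": [0, 0, 0], "roll": 0, "jaw": 30},
    {"dp": [0, 0, 0], "roll": 0, "jaw": 20},
    {"dp": [0, 0, 0], "roll": 0, "jaw": 17},
  ],
  newtons=10,
)

```text
time_s: 4.1
tcp_pos: [0.5931, -0.1728, 0.2012]
eef_rot: [-179.9, -0.0, -79.1]
contact_force: [0.0, 0.5, -1.4]
gripper_width: 0.0533
gripper_force: 0.0
```

Run:
```python
from plant import r
from h import *
s=r.get_state();print(s["time_s"],s["tcp_pos"],s["eef_rot"],s["contact_force"],s["gripper_width"],s["gripper_force"])
print(delta(s,(.593,-.171,.2),-79))
```

```text
4.1 [ 0.59313133 -0.17275772  0.20124201] [-1.79936242e+02 -1.33680833e-02 -7.90694324e+01] [ 0.04877323  0.54083917 -1.36771181] 0.05331009313806304 0.0
(array([-1.8, -0.2,  1.2]), np.float64(-0.0012118245177422183))
```

Jaws close at about 70 mm/s; continue closing.

send_rows(
  steps=[
    {"dp": [-1.5, 0, 1], "roll": 0, "jaw": 10},
    {"dp": [-1.5, 0, 1], "roll": 0, "jaw": 10},
    {"dp": [-1.5, 0, 1], "roll": 0, "jaw": 5},
    {"dp": [-1.5, 0, 1], "roll": 0, "jaw": 5},
    {"dp": [-1.5, 0, 1], "roll": 0, "jaw": 0},
  ],
  newtons=10,
)

```text
time_s: 4.72
tcp_pos: [0.5927, -0.1712, 0.1996]
eef_rot: [-180.0, -0.0, -79.1]
contact_force: [-0.5, 0.4, -0.1]
gripper_width: 0.012
gripper_force: 10.0
```

send_rows(
  steps=[
    {"dp": [0, 0, 0], "roll": 0, "jaw": 0},
    {"dp": [0, 0, 0], "roll": 0, "jaw": 0},
    {"dp": [0, 0, 0], "roll": 0, "jaw": 0},
  ],
  newtons=40,
)

```text
time_s: 5.1
tcp_pos: [0.5927, -0.1711, 0.1996]
eef_rot: [-180.0, -0.0, -79.1]
contact_force: [0.1, -0.3, 0.5]
gripper_width: 0.0119
gripper_force: 40.0
```

Run:
```python
from plant import r
from h import *
s=r.get_state();print(s["time_s"],s["tcp_pos"],s["eef_rot"],s["contact_force"],s["moment"],s["gripper_width"],s["gripper_force"])
```

```text
5.1 [ 0.59269183 -0.17114741  0.19958483] [-1.79992600e+02 -1.22668532e-03 -7.90559065e+01] [ 0.14481292 -0.28792513  0.45685526] [ 0.06265728 -0.26901731  0.01082533] 0.011872071153049134 39.9999064207077
```

send_rows(
  steps=[
    {"dp": [0, 0, -5], "roll": 0, "jaw": 0},
    {"dp": [0, 0, -12], "roll": 0, "jaw": 0},
    {"dp": [0, 10, -13], "roll": 0, "jaw": 0},
    {"dp": [0, 28, -13], "roll": 0, "jaw": 0},
    {"dp": [0, 46, -13], "roll": 0, "jaw": 0},
  ],
)

```text
time_s: 5.72
tcp_pos: [0.5456, -0.1802, 0.2124]
eef_rot: [180.0, 0.0, -79.1]
contact_force: [-0.9, 0.9, -1.1]
gripper_width: 0.0118
gripper_force: 40.0
```

send_rows(
  steps=[
    {"dp": [0, 20, 0], "roll": 0, "jaw": 0},
    {"dp": [0, 40, -2], "roll": 0, "jaw": 0},
    {"dp": [0, 55, -14], "roll": 0, "jaw": 0},
    {"dp": [0, 60, -30], "roll": 0, "jaw": 0},
    {"dp": [0, 60, -45], "roll": 0, "jaw": 0},
  ],
)

```text
time_s: 6.35
tcp_pos: [0.4889, -0.1915, 0.2596]
eef_rot: [-179.9, -0.0, -79.1]
contact_force: [-0.3, 0.3, -1.6]
gripper_width: 0.0114
gripper_force: 40.0
```

Run:
```python
from plant import r
from h import *
s=r.get_state();print(s["time_s"],s["tcp_pos"],s["eef_rot"],s["contact_force"],s["gripper_width"])
print(delta(s,(.54,.137,.255),-90))
```

```text
6.35 [ 0.48891769 -0.19145273  0.25957976] [-1.79893567e+02 -3.80789877e-02 -7.90573558e+01] [-0.31073226  0.32948539 -1.63163912] 0.01140439811144201
(array([-312.8, -112.5,    4.6]), np.float64(0.19098517043415936))
```

send_rows(
  steps=[
    {"dp": [-25, -9, 0], "roll": 0.02, "jaw": 0},
    {"dp": [-65, -23, 0], "roll": 0.06, "jaw": 0},
    {"dp": [-110, -40, 0], "roll": 0.1, "jaw": 0},
    {"dp": [-155, -56, 0], "roll": 0.15, "jaw": 0},
    {"dp": [-200, -72, 0], "roll": 0.19, "jaw": 0},
  ],
)

```text
time_s: 6.98
tcp_pos: [0.5222, 0.0208, 0.2587]
eef_rot: [-179.9, 0.0, -90.0]
contact_force: [-0.3, 0.6, -1.3]
gripper_width: 0.0114
gripper_force: 40.0
```

Run:
```python
from plant import r
from h import *
s=r.get_state();print(s["time_s"],s["tcp_pos"],s["eef_rot"],s["contact_force"],s["gripper_width"])
print(delta(s,(.54,.137,.255),-90))
```

```text
6.975 [0.52220032 0.02075454 0.25865973] [-1.79925042e+02  1.66981041e-02 -9.00072497e+01] [-0.25430567  0.58056464 -1.31181617] 0.011397806258766638
(array([-116.2,  -17.8,    3.7]), np.float64(-0.0001265313123247415))
```

send_rows(
  steps=[
    {"dp": [-35, -6, 1], "roll": 0, "jaw": 0},
    {"dp": [-65, -11, 3], "roll": 0, "jaw": 0},
    {"dp": [-95, -15, 4], "roll": 0, "jaw": 0},
    {"dp": [-112, -18, 4], "roll": 0, "jaw": 0},
    {"dp": [-116, -18, 4], "roll": 0, "jaw": 0},
  ],
)

```text
time_s: 7.6
tcp_pos: [0.5396, 0.1358, 0.2538]
eef_rot: [-180.0, -0.0, -89.9]
contact_force: [-0.1, 0.6, -1.9]
gripper_width: 0.0117
gripper_force: 40.0
```

send_rows(
  steps=[
    {"dp": [0, 0, 8], "roll": 0, "jaw": 0},
    {"dp": [0, 0, 16], "roll": 0, "jaw": 0},
    {"dp": [0, 0, 21], "roll": 0, "jaw": 0},
    {"dp": [0, 0, 21], "roll": 0, "jaw": 0},
    {"dp": [0, 0, 21], "roll": 0, "jaw": 0},
  ],
)

```text
time_s: 8.22
tcp_pos: [0.5393, 0.1346, 0.2328]
eef_rot: [-180.0, 0.0, -90.0]
contact_force: [-0.1, -0.6, -0.7]
gripper_width: 0.0115
gripper_force: 40.0
```

Run:
```python
from plant import r
from h import *
import pickle
s=r.get_state();print(s["time_s"],s["tcp_pos"],s["eef_rot"],s["contact_force"],s["gripper_width"])
A=r.capture("scene");B=r.capture("side");W=r.capture("wrist"); pickle.dump((s,A,B,W),open("w3.pkl","wb"))
T=(.607,.137); o=s["tcp_pos"]
for c in (A,B,W): print(proj(c,[(*T,.085),(o[0],o[1],o[2]-.0246-.148)]).round(0).tolist())
u=proj(A,[(*T,.1)])[0].astype(int);v=proj(B,[(*T,.1)])[0].astype(int)
cr=lambda im,u:cv2.resize(im[u[1]-55:u[1]+45,u[0]-66:u[0]+14],(400,500),interpolation=cv2.INTER_CUBIC)
cv2.imwrite("pics/hk.png",np.hstack([cr(A["image"],u),cr(B["image"],v)])); print(u,v)
```

```text
8.225 [0.53930974 0.13459736 0.23278191] [-1.79981615e+02  1.36650048e-03 -8.99551991e+01] [-0.12532013 -0.56701304 -0.71921336] 0.011498966557613765
[[254.0, 219.0], [240.0, 238.0]]
[[277.0, 188.0], [259.0, 201.0]]
[[196.0, 202.0], [278.0, 194.0]]
[253 214] [277 184]
```

View pics/hk.png

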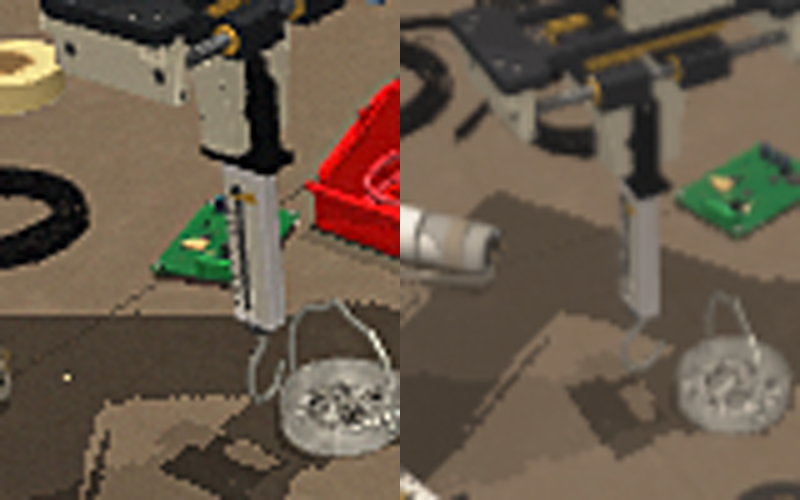

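The picture shows the hook bottom at scene crop (258,402) and the bail peak at (328,302). Both are offset the same ~1.5 px from prediction, so their relative position holds. I advance +x 68 mm with the wire in mid-gap.

send_rows(
  steps=[
    {"dp": [-1, -10, 0], "roll": 0, "jaw": 0},
    {"dp": [-2, -22, 0], "roll": 0, "jaw": 0},
    {"dp": [-2, -34, 0], "roll": 0, "jaw": 0},
    {"dp": [-2, -44, 0], "roll": 0, "jaw": 0},
    {"dp": [-2, -48, 0], "roll": 0, "jaw": 0},
  ],
)

```text
time_s: 9.0
tcp_pos: [0.5879, 0.1367, 0.2321]
eef_rot: [180.0, -0.0, -90.0]
contact_force: [-0.2, -0.1, -0.5]
gripper_width: 0.0116
gripper_force: 40.0
```

send_rows(
  steps=[
    {"dp": [0, -4, 0], "roll": 0, "jaw": 0},
    {"dp": [0, -9, 0], "roll": 0, "jaw": 0},
    {"dp": [0, -14, 0], "roll": 0, "jaw": 0},
    {"dp": [0, -18, 0], "roll": 0, "jaw": 0},
    {"dp": [0, -20, 0], "roll": 0, "jaw": 0},
  ],
)

```text
time_s: 9.62
tcp_pos: [0.6074, 0.1368, 0.2325]
eef_rot: [180.0, -0.0, -89.9]
contact_force: [0.2, 0.5, -1.7]
gripper_width: 0.0117
gripper_force: 40.0
```

Run:
```python
from plant import r
from h import *
import pickle
s=r.get_state();print(s["time_s"],s["tcp_pos"],s["eef_rot"],s["contact_force"],s["gripper_width"])
A=r.capture("scene");B=r.capture("side"); pickle.dump((s,A,B),open("w4.pkl","wb"))
cr=lambda im,u:cv2.resize(im[u[1]-55:u[1]+35,u[0]-35:u[0]+37],(400,500),interpolation=cv2.INTER_CUBIC)
cv2.imwrite("pics/hk2.png",np.hstack([cr(A["image"],(253,214)),cr(B["image"],(277,184))]))
```

```text
9.625 [0.60735858 0.1368429  0.23252042] [ 1.79997615e+02 -1.18442450e-03 -8.99438742e+01] [ 0.17462944  0.54422141 -1.68424434] 0.01166419577038809
```

View pics/hk2.png

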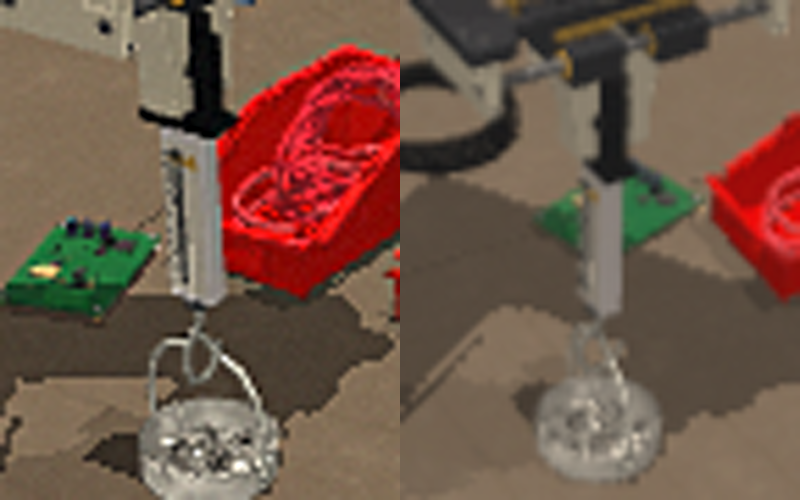

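The hook encloses the bail peak in both views: scene crop (202,355), side crop (590,345). Raising to take the load.

send_rows(
  steps=[
    {"dp": [0, 0, -4], "roll": 0, "jaw": 0},
    {"dp": [0, 0, -10], "roll": 0, "jaw": 0},
    {"dp": [0, 0, -15], "roll": 0, "jaw": 0},
    {"dp": [0, 0, -18], "roll": 0, "jaw": 0},
    {"dp": [0, 0, -20], "roll": 0, "jaw": 0},
  ],
)

```text
time_s: 10.35
tcp_pos: [0.6072, 0.1369, 0.2529]
eef_rot: [-180.0, 0.0, -89.9]
contact_force: [0.1, 0.1, -1.2]
gripper_width: 0.0121
gripper_force: 40.0
```

send_rows(
  steps=[
    {"dp": [0, 0, -1.5], "roll": 0, "jaw": 0},
    {"dp": [0, 0, -3], "roll": 0, "jaw": 0},
    {"dp": [0, 0, -4.5], "roll": 0, "jaw": 0},
    {"dp": [0, 0, -6], "roll": 0, "jaw": 0},
    {"dp": [0, 0, -7.5], "roll": 0, "jaw": 0},
  ],
)

```text
time_s: 10.98
tcp_pos: [0.6071, 0.1368, 0.2601]
eef_rot: [180.0, -0.0, -89.9]
contact_force: [0.8, -0.2, -2.2]
gripper_width: 0.0116
gripper_force: 40.0
```

send_rows(
  steps=[
    {"dp": [0, 0, -1.5], "roll": 0, "jaw": 0},
    {"dp": [0, 0, -3], "roll": 0, "jaw": 0},
    {"dp": [0, 0, -4.5], "roll": 0, "jaw": 0},
    {"dp": [0, 0, -6], "roll": 0, "jaw": 0},
    {"dp": [0, 0, -7], "roll": 0, "jaw": 0},
  ],
)

```text
time_s: 11.6
tcp_pos: [0.6071, 0.1368, 0.2671]
eef_rot: [180.0, 0.0, -89.9]
contact_force: [0.5, -0.1, -2.6]
gripper_width: 0.0119
gripper_force: 40.0
```

```bash
cat >> h.py <<'E'
def tinz():
    "tin's rise (mm) since w4.pkl, from sub-pixel shift of its lower part in both fixed views; mean force"
    import pickle; from plant import r
    s0,A0,B0=pickle.load(open("w4.pkl","rb")); out=[]; F=[]
    for n,c0 in (("scene",A0),("side",B0)):
        c=r.capture(n); F.append(r.get_state()["contact_force"][2])
        P=proj(c0,[(.607,.137,.01),(.607,.137,.02)]); u=P[0]; g=P[1]-P[0]
        x,y=(u-[18,12]).astype(int)
        T=cv2.cvtColor(c0["image"][y:y+24,x:x+36],cv2.COLOR_BGR2GRAY)
        I=cv2.cvtColor(c["image"][y-14:y+34,x-10:x+46],cv2.COLOR_BGR2GRAY)
        k=4; T=cv2.resize(T,None,fx=k,fy=k,interpolation=cv2.INTER_CUBIC);I=cv2.resize(I,None,fx=k,fy=k,interpolation=cv2.INTER_CUBIC)
        _,v,_,m=cv2.minMaxLoc(cv2.matchTemplate(I,T,cv2.TM_CCOEFF_NORMED))
        d=(np.array(m)/k-[10,14]); out.append((d.tolist(),round(float(d@g/(g@g)*10),1),round(v,2)))
    s=r.get_state(); F.append(s["contact_force"][2])
    print(round(s["time_s"],2),"tcp",s["tcp_pos"].round(4),"Fz",np.round(F,1),out)
E
python3 -c "
from h import *
tinz();tinz()"
```

```text
11.7 tcp [0.6071 0.1368 0.2671] Fz [-1.6 -2.8 -2.8] [([0.0, 0.0], 0.0, 0.91), ([0.0, 0.0], 0.0, 0.9)]
11.8 tcp [0.6071 0.1368 0.2671] Fz [-1.9 -2.  -2. ] [([0.0, 0.0], 0.0, 0.9), ([0.0, 0.0], 0.0, 0.9)]
```

send_rows(
  steps=[
    {"dp": [0, 0, -1], "roll": 0, "jaw": 0},
    {"dp": [0, 0, -2], "roll": 0, "jaw": 0},
    {"dp": [0, 0, -3], "roll": 0, "jaw": 0},
    {"dp": [0, 0, -4], "roll": 0, "jaw": 0},
    {"dp": [0, 0, -5], "roll": 0, "jaw": 0},
  ],
)

```text
time_s: 12.42
tcp_pos: [0.6071, 0.1368, 0.2721]
eef_rot: [180.0, -0.0, -89.9]
contact_force: [-0.0, -0.8, -2.8]
gripper_width: 0.012
gripper_force: 40.0
```

send_rows(
  steps=[
    {"dp": [0, 0, -1], "roll": 0, "jaw": 0},
    {"dp": [0, 0, -2], "roll": 0, "jaw": 0},
    {"dp": [0, 0, -3], "roll": 0, "jaw": 0},
    {"dp": [0, 0, -4], "roll": 0, "jaw": 0},
    {"dp": [0, 0, -5], "roll": 0, "jaw": 0},
  ],
)

```text
time_s: 13.05
tcp_pos: [0.6071, 0.1368, 0.2771]
eef_rot: [180.0, -0.0, -89.9]
contact_force: [0.6, 0.3, -3.7]
gripper_width: 0.0116
gripper_force: 40.0
```

```bash
python3 -c "
from h import *
tinz();tinz()"
```

```text
13.15 tcp [0.6072 0.1368 0.2772] Fz [-3.1 -3.  -3. ] [([0.0, 0.0], 0.0, 0.89), ([0.0, -0.25], 1.1, 0.88)]
13.25 tcp [0.6071 0.1368 0.2771] Fz [-2.6 -2.6 -2.6] [([0.0, 0.0], 0.0, 0.89), ([0.0, -0.25], 1.1, 0.88)]
```

send_rows(
  steps=[
    {"dp": [0, 0, -1], "roll": 0, "jaw": 0},
    {"dp": [0, 0, -2], "roll": 0, "jaw": 0},
    {"dp": [0, 0, -3], "roll": 0, "jaw": 0},
    {"dp": [0, 0, -4], "roll": 0, "jaw": 0},
    {"dp": [0, 0, -5], "roll": 0, "jaw": 0},
  ],
)

```text
time_s: 13.88
tcp_pos: [0.6071, 0.1369, 0.2822]
eef_rot: [-180.0, 0.0, -89.9]
contact_force: [0.2, 0.1, -3.3]
gripper_width: 0.0121
gripper_force: 40.0
```

```bash
python3 -c "
from h import *
tinz();tinz()"
```

```text
13.97 tcp [0.6072 0.1368 0.2822] Fz [-3.5 -3.5 -3.5] [([0.0, -1.0], 3.6, 0.85), ([0.25, -1.0], 4.5, 0.84)]
14.07 tcp [0.6071 0.1368 0.2821] Fz [-3.3 -4.1 -4.1] [([0.0, -1.25], 4.5, 0.85), ([0.25, -1.0], 4.5, 0.84)]
```

send_rows(
  steps=[
    {"dp": [0, 0, -0.5], "roll": 0, "jaw": 0},
    {"dp": [0, 0, -1.3], "roll": 0, "jaw": 0},
    {"dp": [0, 0, -2.2], "roll": 0, "jaw": 0},
    {"dp": [0, 0, -3], "roll": 0, "jaw": 0},
    {"dp": [0, 0, -3.5], "roll": 0, "jaw": 0},
  ],
)

```text
time_s: 14.7
tcp_pos: [0.6072, 0.1369, 0.2857]
eef_rot: [-180.0, 0.0, -89.9]
contact_force: [0.3, -0.4, -2.7]
gripper_width: 0.0116
gripper_force: 40.0
```

```bash
python3 -c "
from h import *
tinz();tinz()"
```

```text
14.8 tcp [0.6072 0.1368 0.2857] Fz [-2.5 -2.5 -2.5] [([0.0, -2.0], 7.2, 0.83), ([0.25, -1.75], 7.9, 0.81)]
14.9 tcp [0.6071 0.1368 0.2856] Fz [-3.  -3.3 -3.3] [([0.0, -2.0], 7.2, 0.83), ([0.25, -1.75], 7.9, 0.82)]
```

send_rows(
  steps=[
    {"dp": [0, 0, 0], "roll": 0, "jaw": 0},
    {"dp": [0, 0, 0], "roll": 0, "jaw": 0},
    {"dp": [0, 0, 0], "roll": 0, "jaw": 0},
    {"dp": [0, 0, 0], "roll": 0, "jaw": 0},
    {"dp": [0, 0, 0], "roll": 0, "jaw": 0},
  ],
)

```text
time_s: 15.52
tcp_pos: [0.6071, 0.1368, 0.2855]
eef_rot: [180.0, 0.0, -89.9]
contact_force: [-0.4, -0.1, -2.9]
gripper_width: 0.012
gripper_force: 40.0
```

send_rows(
  steps=[
    {"dp": [0, 0, 0], "roll": 0, "jaw": 0},
    {"dp": [0, 0, 0], "roll": 0, "jaw": 0},
    {"dp": [0, 0, 0], "roll": 0, "jaw": 0},
    {"dp": [0, 0, 0], "roll": 0, "jaw": 0},
    {"dp": [0, 0, 0], "roll": 0, "jaw": 0},
  ],
)

```text
time_s: 16.15
tcp_pos: [0.6072, 0.1368, 0.2856]
eef_rot: [-180.0, -0.0, -89.9]
contact_force: [-0.6, -0.2, -3.1]
gripper_width: 0.012
gripper_force: 40.0
```

Run:
```python
from h import *
from plant import r
tinz();tinz()
A=r.capture("scene");B=r.capture("side")
cr=lambda im,u:cv2.resize(im[u[1]-75:u[1]+35,u[0]-35:u[0]+38],(400,600),interpolation=cv2.INTER_CUBIC)
cv2.imwrite("pics/hang.png",np.hstack([cr(A["image"],(253,214)),cr(B["image"],(277,184))]))
```

```text
16.25 tcp [0.6071 0.1368 0.2856] Fz [-3.4 -3.  -3. ] [([0.0, -2.0], 7.2, 0.83), ([0.25, -1.75], 7.9, 0.82)]
16.35 tcp [0.6072 0.1368 0.2856] Fz [-3.3 -2.7 -2.7] [([0.0, -2.0], 7.2, 0.83), ([0.25, -1.75], 7.9, 0.82)]
```

View pics/hang.png

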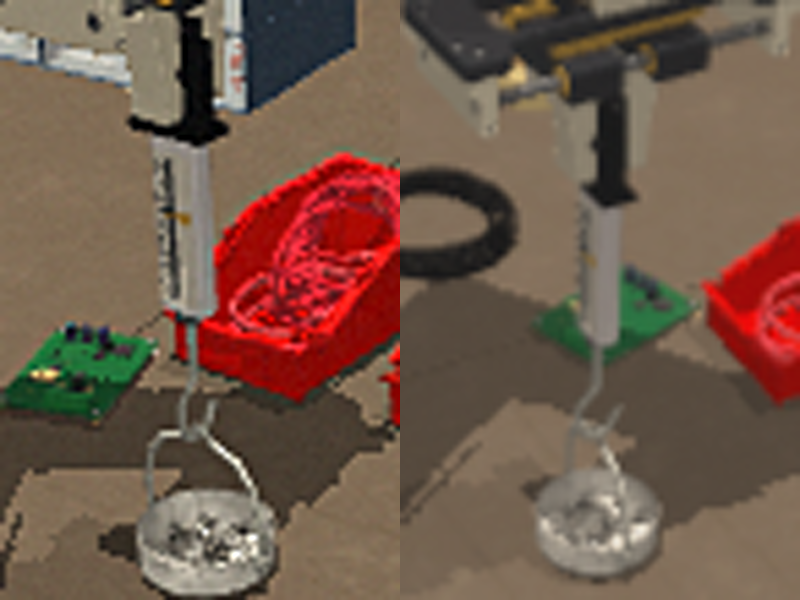

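The tin hangs free and steady about 7.5 mm up, crown in the bowl at scene crop (193,430), with the brass pointer moved down to (180,215). Setting it down.

send_rows(
  steps=[
    {"dp": [0, 0, 0], "roll": 0, "jaw": 0},
    {"dp": [0, 0, 0.6], "roll": 0, "jaw": 0},
    {"dp": [0, 0, 1.5], "roll": 0, "jaw": 0},
    {"dp": [0, 0, 2.5], "roll": 0, "jaw": 0},
    {"dp": [0, 0, 3.5], "roll": 0, "jaw": 0},
  ],
)

```text
time_s: 17.08
tcp_pos: [0.6071, 0.1368, 0.2819]
eef_rot: [180.0, -0.0, -89.9]
contact_force: [0.2, 0.0, -3.4]
gripper_width: 0.0119
gripper_force: 40.0
```

send_rows(
  steps=[
    {"dp": [0, 0, 1], "roll": 0, "jaw": 0},
    {"dp": [0, 0, 2], "roll": 0, "jaw": 0},
    {"dp": [0, 0, 3], "roll": 0, "jaw": 0},
    {"dp": [0, 0, 4], "roll": 0, "jaw": 0},
    {"dp": [0, 0, 5], "roll": 0, "jaw": 0},
  ],
)

```text
time_s: 17.7
tcp_pos: [0.6072, 0.1368, 0.2771]
eef_rot: [-180.0, 0.0, -89.9]
contact_force: [-0.1, 0.2, -3.0]
gripper_width: 0.0117
gripper_force: 40.0
```

send_rows(
  steps=[
    {"dp": [0, 0, 1.5], "roll": 0, "jaw": 0},
    {"dp": [0, 0, 3], "roll": 0, "jaw": 0},
    {"dp": [0, 0, 5], "roll": 0, "jaw": 0},
    {"dp": [0, 0, 7], "roll": 0, "jaw": 0},
    {"dp": [0, 0, 9], "roll": 0, "jaw": 0},
  ],
)

```text
time_s: 18.32
tcp_pos: [0.6072, 0.1368, 0.268]
eef_rot: [-180.0, 0.0, -89.9]
contact_force: [1.1, -0.4, -2.2]
gripper_width: 0.012
gripper_force: 40.0
```

send_rows(
  steps=[
    {"dp": [0, 0, 2], "roll": 0, "jaw": 0},
    {"dp": [0, 0, 4], "roll": 0, "jaw": 0},
    {"dp": [0, 0, 6], "roll": 0, "jaw": 0},
    {"dp": [0, 0, 8], "roll": 0, "jaw": 0},
    {"dp": [0, 0, 10], "roll": 0, "jaw": 0},
  ],
)

```text
time_s: 18.95
tcp_pos: [0.6072, 0.1368, 0.258]
eef_rot: [-180.0, 0.0, -89.9]
contact_force: [1.4, -0.3, -1.2]
gripper_width: 0.0118
gripper_force: 40.0
```

```bash
python3 -c "
from h import *
tinz();tinz()"
```

```text
19.05 tcp [0.6071 0.1368 0.2579] Fz [-2.1 -0.9 -0.9] [([0.0, -0.25], 0.9, 0.89), ([0.25, 0.0], 0.0, 0.91)]
19.15 tcp [0.6072 0.1368 0.2581] Fz [-1.8 -2.7 -2.7] [([0.0, -0.25], 0.9, 0.89), ([0.25, 0.0], 0.0, 0.91)]
```

send_rows(
  steps=[
    {"dp": [0, 0, 4], "roll": 0, "jaw": 0},
    {"dp": [0, 0, 10], "roll": 0, "jaw": 0},
    {"dp": [0, 0, 17], "roll": 0, "jaw": 0},
    {"dp": [0, 0, 23], "roll": 0, "jaw": 0},
    {"dp": [0, 0, 25.5], "roll": 0, "jaw": 0},
  ],
)

```text
time_s: 19.77
tcp_pos: [0.6069, 0.1368, 0.2319]
eef_rot: [180.0, -0.0, -89.9]
contact_force: [-0.3, -0.0, -0.7]
gripper_width: 0.0115
gripper_force: 40.0
```

Run:
```python
from h import *
from plant import r
tinz()
A=r.capture("scene");B=r.capture("side")
cr=lambda im,u:cv2.resize(im[u[1]-55:u[1]+35,u[0]-35:u[0]+37],(400,500),interpolation=cv2.INTER_CUBIC)
cv2.imwrite("pics/down.png",np.hstack([cr(A["image"],(253,214)),cr(B["image"],(277,184))]))
```

```text
19.88 tcp [0.607  0.1368 0.2322] Fz [-1.7 -1.9 -1.9] [([0.0, 0.0], 0.0, 0.92), ([0.0, 0.0], 0.0, 0.96)]
```

View pics/down.png

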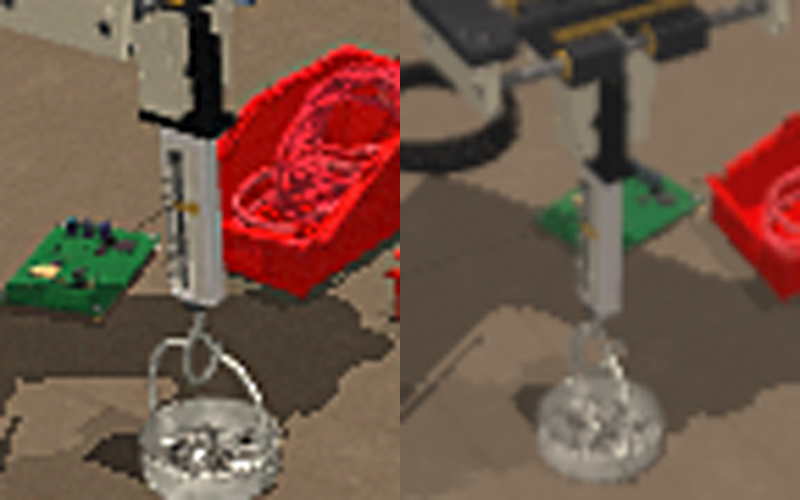

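The tin stands where it was, the wire is in mid-gap again, and the brass pointer holds its reading. That makes 11 pictures, one over the limit of 10, so I view no more. Withdrawing along −x.

send_rows(
  steps=[
    {"dp": [0, 3, 0], "roll": 0, "jaw": 0},
    {"dp": [0, 9, 0], "roll": 0, "jaw": 0},
    {"dp": [0, 17, 0], "roll": 0, "jaw": 0},
    {"dp": [0, 26, 0], "roll": 0, "jaw": 0},
    {"dp": [0, 36, 0], "roll": 0, "jaw": 0},
  ],
)

```text
time_s: 20.6
tcp_pos: [0.5704, 0.1368, 0.2327]
eef_rot: [-180.0, 0.0, -89.9]
contact_force: [-1.7, 1.0, -1.5]
gripper_width: 0.0116
gripper_force: 40.0
```

send_rows(
  steps=[
    {"dp": [0, 10, 0], "roll": 0, "jaw": 0},
    {"dp": [0, 22, 0], "roll": 0, "jaw": 0},
    {"dp": [0, 30, -4], "roll": 0, "jaw": 0},
    {"dp": [0, 34, -14], "roll": 0, "jaw": 0},
    {"dp": [0, 34, -25], "roll": 0, "jaw": 0},
  ],
)

```text
time_s: 21.22
tcp_pos: [0.5372, 0.1369, 0.2588]
eef_rot: [-180.0, 0.0, -89.9]
contact_force: [0.4, -0.4, -1.0]
gripper_width: 0.0119
gripper_force: 40.0
```

```bash
python3 -c "
from h import *
from plant import r
tinz(); s=r.get_state(); print(delta(s,(.4896,-.191,.257),-79.06),s['contact_force'],s['gripper_width'])"
```

```text
21.32 tcp [0.5382 0.1372 0.2596] Fz [ 1.6 -0.8 -0.8] [([0.25, -0.25], 0.8, 0.81), ([0.25, 0.0], 0.0, 0.81)]
(array([328.1,  49. ,   2.1]), np.float64(-0.18967794090621165)) [ 0.31347422 -0.73067715 -0.75021271] 0.011600296343494096
```

send_rows(
  steps=[
    {"dp": [25, 4, 0], "roll": -0.02, "jaw": 0},
    {"dp": [65, 10, 0], "roll": -0.06, "jaw": 0},
    {"dp": [110, 17, 0], "roll": -0.1, "jaw": 0},
    {"dp": [155, 23, 0], "roll": -0.15, "jaw": 0},
    {"dp": [200, 30, 0], "roll": -0.19, "jaw": 0},
  ],
)

```text
time_s: 21.95
tcp_pos: [0.5073, -0.0647, 0.2576]
eef_rot: [-180.0, -0.0, -79.0]
contact_force: [0.5, 0.2, -0.8]
gripper_width: 0.0116
gripper_force: 40.0
```

```bash
python3 -c "
from h import *
from plant import r
s=r.get_state(); print(s['tcp_pos'],delta(s,(.4896,-.191,.257),-79.06))"
```

```text
[ 0.50728935 -0.06465212  0.25760715] (array([120.6,  41.5,   0.6]), np.float64(0.0015892052257497867))
```

send_rows(
  steps=[
    {"dp": [40, 14, 0], "roll": 0.001, "jaw": 0},
    {"dp": [75, 26, 0], "roll": 0.001, "jaw": 0},
    {"dp": [105, 36, 0], "roll": 0.001, "jaw": 0},
    {"dp": [118, 41, 0], "roll": 0.001, "jaw": 0},
    {"dp": [121, 41.5, 0.5], "roll": 0.001, "jaw": 0},
  ],
)

```text
time_s: 22.58
tcp_pos: [0.4896, -0.1905, 0.2569]
eef_rot: [180.0, 0.0, -79.2]
contact_force: [0.3, 0.6, -1.0]
gripper_width: 0.0121
gripper_force: 40.0
```

send_rows(
  steps=[
    {"dp": [0, 0, 12], "roll": 0, "jaw": 0},
    {"dp": [0, 0, 28], "roll": 0, "jaw": 0},
    {"dp": [0, 0, 40], "roll": 0, "jaw": 0},
    {"dp": [0, 0, 44], "roll": 0, "jaw": 0},
    {"dp": [0, 0, 44], "roll": 0, "jaw": 0},
  ],
)

```text
time_s: 23.2
tcp_pos: [0.4896, -0.1898, 0.2128]
eef_rot: [180.0, -0.0, -79.1]
contact_force: [-0.1, 0.8, -1.0]
gripper_width: 0.0117
gripper_force: 40.0
```

```bash
python3 -c "
from h import *
from plant import r
s=r.get_state(); print(s['time_s'],s['tcp_pos'],s['eef_rot'],delta(s,(.5927,-.1711,.2126),-79.06),s['contact_force'])"
```

```text
23.2 [ 0.48957296 -0.18982904  0.21277478] [ 1.79962360e+02 -1.40502344e-03 -7.90919555e+01] (array([ 1.100e+00, -1.048e+02,  1.000e-01]), np.float64(-0.0005577293972960468)) [-0.06920642  0.75005209 -0.99468142]
```

send_rows(
  steps=[
    {"dp": [1, -8, 0], "roll": 0, "jaw": 0},
    {"dp": [1, -22, 0], "roll": 0, "jaw": 0},
    {"dp": [1, -38, 0], "roll": 0, "jaw": 0},
    {"dp": [1, -50, 0], "roll": 0, "jaw": 0},
    {"dp": [1, -60, 0], "roll": 0, "jaw": 0},
  ],
)

```text
time_s: 23.82
tcp_pos: [0.5496, -0.1793, 0.2128]
eef_rot: [180.0, 0.0, -79.1]
contact_force: [-0.5, -0.2, -1.6]
gripper_width: 0.012
gripper_force: 40.0
```

send_rows(
  steps=[
    {"dp": [0, -10, 0], "roll": 0, "jaw": 0},
    {"dp": [0, -22, 0], "roll": 0, "jaw": 0},
    {"dp": [0, -34, 0], "roll": 0, "jaw": 0},
    {"dp": [0, -42, 0], "roll": 0, "jaw": 0},
    {"dp": [0, -44.5, 0], "roll": 0, "jaw": 0},
  ],
)

```text
time_s: 24.45
tcp_pos: [0.5928, -0.1711, 0.2128]
eef_rot: [180.0, 0.0, -79.1]
contact_force: [0.1, 0.5, -1.3]
gripper_width: 0.0116
gripper_force: 40.0
```

```bash
python3 -c "
from h import *
from plant import r
s=r.get_state(); print(s['time_s'],s['tcp_pos'],s['eef_rot'],delta(s,(.5927,-.1711,.1996),-79.06),s['contact_force'],s['moment'])"
```

```text
24.45 [ 0.59281577 -0.17109066  0.21283594] [ 1.79982787e+02  3.98015876e-03 -7.91117208e+01] (array([-0. ,  0.1, 13.2]), np.float64(-0.0009026986629522228)) [ 0.105547    0.48781739 -1.32732884] [ 0.11441372 -0.01163502  0.00894366]
```

send_rows(
  steps=[
    {"dp": [0, 0, 3], "roll": 0, "jaw": 0},
    {"dp": [0, 0, 7], "roll": 0, "jaw": 0},
    {"dp": [0, 0, 10.5], "roll": 0, "jaw": 0},
    {"dp": [0, 0, 12.5], "roll": 0, "jaw": 0},
    {"dp": [0, 0, 13.2], "roll": 0, "jaw": 0},
  ],
)

```text
time_s: 25.08
tcp_pos: [0.5923, -0.1712, 0.1997]
eef_rot: [180.0, -0.0, -79.1]
contact_force: [-0.8, -0.5, -1.3]
gripper_width: 0.0118
gripper_force: 40.0
```

send_rows(
  steps=[
    {"dp": [0, 0, 0], "roll": 0, "jaw": 0},
    {"dp": [0, 0, 0], "roll": 0, "jaw": 0},
  ],
  newtons=5,
)

```text
time_s: 25.32
tcp_pos: [0.5924, -0.1712, 0.2]
eef_rot: [-180.0, -0.0, -79.1]
contact_force: [-0.9, 0.5, -0.9]
gripper_width: 0.0118
gripper_force: 5.0
```

send_rows(
  steps=[
    {"dp": [0, 0, 0], "roll": 0, "jaw": 18},
    {"dp": [0, 0, 0], "roll": 0, "jaw": 25},
    {"dp": [0, 0, 0], "roll": 0, "jaw": 40},
    {"dp": [0, 0, 0], "roll": 0, "jaw": 70},
    {"dp": [0, 0, 0], "roll": 0, "jaw": 100},
  ],
)

```text
time_s: 25.95
tcp_pos: [0.5924, -0.1712, 0.1999]
eef_rot: [-180.0, -0.0, -79.1]
contact_force: [0.2, 0.0, -0.6]
gripper_width: 0.0465
gripper_force: 0.0
```

send_rows(
  steps=[
    {"dp": [0, 0, 0], "roll": 0, "jaw": 100},
    {"dp": [0, 0, 0], "roll": 0, "jaw": 100},
    {"dp": [0, 0, 0], "roll": 0, "jaw": 100},
    {"dp": [0, 0, 0], "roll": 0, "jaw": 100},
  ],
)

```text
time_s: 26.45
tcp_pos: [0.5924, -0.1712, 0.1999]
eef_rot: [180.0, -0.0, -79.1]
contact_force: [0.2, -0.6, -0.6]
gripper_width: 0.085
gripper_force: 0.0
```

send_rows(
  steps=[
    {"dp": [0, 0, -10], "roll": 0, "jaw": 100},
    {"dp": [0, 0, -30], "roll": 0, "jaw": 100},
    {"dp": [0, 0, -60], "roll": 0, "jaw": 100},
    {"dp": [0, 0, -95], "roll": 0, "jaw": 100},
    {"dp": [0, 0, -115], "roll": 0, "jaw": 100},
  ],
)

```text
time_s: 27.08
tcp_pos: [0.5929, -0.1714, 0.3179]
eef_rot: [-179.8, -0.1, -79.1]
contact_force: [-0.1, -0.4, -1.7]
gripper_width: 0.0876
gripper_force: 0.0
```

send_rows(
  steps=[
    {"dp": [-25, 10, -5], "roll": 0, "jaw": 100},
    {"dp": [-70, 30, -10], "roll": 0, "jaw": 100},
    {"dp": [-120, 50, -10], "roll": 0, "jaw": 100},
    {"dp": [-150, 60, -10], "roll": 0, "jaw": 100},
    {"dp": [-160, 65, -10], "roll": 0, "jaw": 100},
  ],
)

```text
time_s: 27.7
tcp_pos: [0.4977, -0.0252, 0.3261]
eef_rot: [-179.9, 0.0, -79.0]
contact_force: [0.3, -0.1, 0.3]
gripper_width: 0.0876
gripper_force: 0.0
```

Run:
```python
from h import *
from plant import r
import pickle
A0,B0=pickle.load(open("cams.pkl","rb"))
X={"grip":(.593,-.171,.205),"housing low":(.593,-.171,.09),"hook":(.593,-.171,.035),"rackbase":(.55,-.18,.008),"tin":(.607,.137,.03)}
for n,c0 in (("scene",A0),("side",B0)):
    c=r.capture(n); cv2.imwrite(f"pics/end_{n}.png",c["image"])
    for k,p in X.items():
        x,y=proj(c0,[p])[0].astype(int); w,h=(12,10) if k!="tin" else (20,16)
        T=c0["image"][y-h:y+h,x-w:x+w];I=c["image"][y-h-8:y+h+8,x-w-8:x+w+8]
        f=lambda a:cv2.resize(a,None,fx=4,fy=4,interpolation=cv2.INTER_CUBIC)
        _,v,_,m=cv2.minMaxLoc(cv2.matchTemplate(f(I),f(T),cv2.TM_CCOEFF_NORMED)); print(n,k,np.array(m)/4-8,round(v,3))
    hsv=lambda a:cv2.cvtColor(a,cv2.COLOR_BGR2HSV)
    x,y=proj(c0,[(.585,-.172,.13)])[0].astype(int)
    for t,im in (("before",c0["image"]),("now",c["image"])):
        q=hsv(im[y-30:y+25,x-8:x+9]); m=cv2.inRange(q,(12,110,90),(32,255,255)); print(t,"brass",np.argwhere(m).mean(0) if m.any() else None,(m>0).sum())
s=r.get_state(); print(s["time_s"],s["tcp_pos"],s["contact_force"])
```

```text
scene grip [-0.25  0.25] 0.976
scene housing low [-0.25  0.5 ] 0.947
scene hook [0.   0.25] 0.948
scene rackbase [0. 0.] 0.989
scene tin [ 0.   -0.25] 0.652
before brass [8.63888889 3.97222222] 36
now brass [11.71428571  3.88571429] 35
side grip [-0.25  0.25] 0.978
side housing low [-0.5   0.25] 0.97
side hook [-0.5   0.25] 0.981
side rackbase [0. 0.] 0.994
side tin [0.25 0.  ] 0.637
before brass [24. 11.] 3
now brass [31.          9.28571429] 7
27.8 [ 0.49815969 -0.02582309  0.32578767] [0.55927829 0.03446852 0.74155304]
```

The scale is back within about 1 mm of home, the tin is in place, and the drag pointer is clearly lower than at the start. Handing in.

```bash
python3 -c "
from plant import r
print(r.close_job())"
```

```text
the job is handed in; nothing more can be done
None
```

The tin was weighed hanging about 7.5 mm off the bench and set back where it stood. The scale is back in its rack within about 1 mm, its drag pointer still holding the reading of about 1.7 N (roughly 0.17–0.18 kg). I handed the job in at about 28 s; no verdict came back, the pointer overshoot was not measured, and I viewed 11 pictures against the limit of 10.

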